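# Clamp the specimen mounts in the stage vice

### The arm

A 6-joint arm with a two-finger parallel gripper is mounted at the origin on the work surface. World frame = base frame: x ahead of the robot, y to its left, z up, the work surface at z = 0. Lengths are in m, angles in degrees, forces in N, time in s.
With the tool pointing down it reaches from about 0.4 to 0.825 m from the base axis. Payload 7 kg.
Tool frame: the origin (TCP) lies midway between the tips of the shut fingers; the grasp point (between the pads) lies ctrl.grasp_offset behind it (ctrl.grasp_offset is the distance from the TCP to the grasp point, in m); z points along the fingers, y is the line along which they close (so a half turn about z gives the same grasp; the last joint's range is limited). The gripper opens to 88 mm and grips with 3 to 60 N. Pads are 19 mm wide; open, the fingers measure 130 mm over their backs; the gripper's body (78 mm by 193 mm) begins 47 mm behind the grasp point.
Start: joints at [81.767, 20.546, 0.682, 0, -70.136, -16.507], TCP at [0.282, 0.613, 0.227] pointing down, gripper open.
Joint ranges: [-176.03, 176.03], [-82.01, 121.73], [-58.28, 71.71], [-173.87, 95.51], [-174.79, -0.11], [-173.66, 173.66]. Speed limits (degrees/s): [136.94, 136.94, 172.46, 180, 180, 180].

### API

Orientations are given as [roll, pitch, yaw] about the fixed x, y, z axes, in that order (R = Rz(yaw) Ry(pitch) Rx(roll)).
In Python, from plant import ctrl gives the robot as it stands. The module is installed in compiled form; this text tells all that it offers.
- The arm moves only by the tool send_rows, never from a script. Its argument "increments" is a list that holds one entry, the list of rows, each a list of 4 numbers: the shift along the world's x, y, z normalised to -1 to 1, where 1 is 0.2 m, then the turn about the world's z normalised to -1 to 1, where 1 is 1.5 rad. In form: [[[x, y, z, roll], ...]]. A call has 1 to 12 rows; each row is the pose to reach, as a shift and turn from the pose commanded when the call began; what a row does not reach only later rows make up. A row lasts 1/8 s, in which the tool goes at most 62.5 mm and 10.7 degrees, less where a joint would pass 70% of its speed; a pose out of reach is approached as far as the arm can. A call with a number of a shift or a turn outside -1 to 1 is refused whole. A call with a gripper value outside its range is refused whole. "jaw" is the opening, from 0 (shut) to 1 (fully open), set as the call begins (left out, the last holds). The fingers move at their own pace and stop on an object; the grip force is fixed at half the most. Time passes only in rows, so rows that repeat a pose let the fingers close. It gives the time, the measured TCP pose, the force, the opening and the grip force at its end, in the units of the state.
- ctrl.get_obs(): the state, without advancing time (a new reading comes with each control period).
- ctrl.snapshot(name): name is "scene" or "top"; returns the picture (400x640x3 uint8, red, green, blue); there is no depth.
- ctrl.calibration(name): a dict with "mtx" (3x3 intrinsics, pixels), "k1" (the pictures are not rectified: a ray, as slopes to the right and down, at radius r is drawn at 1 + k1 r^2 times it, then the intrinsics apply), "eye" and "attitude" of the camera in the world. Camera axes: x right, y up, looking along -z (the intrinsics and any distortion apply to the point x, -y, -z); pixel columns grow to the right and rows downward; lengths in m; the calibration is good to about 2 mm. A picture is of the moment at which its call begins. calibration takes no time and is no camera call.
- ctrl.close_job(): hands the job in; it is judged then, once.
Trained networks look in the newest picture that a camera, given by its name, has taken for a name from the list of things; names that differ only in an ending like _2 or _b are one class to them, and where a whole thing is asked for, a point or a joint stands for the part that bears it (a point fixed in the world has none). Each returns a list of dicts, best first, with "conf" (0 to 1); they miss things now and then, are a little off and sometimes report something else, mostly with a low value. They report only what shows in the picture. A call takes as long as a camera call. They do not tell look-alikes from the thing itself.
- ctrl.trace(thing, camera): "mask" (400x640 bool, what is visible of it) and "bbox" ([left, top, right, bottom] in pixels, round what is visible of it).
- ctrl.spot_point(thing, camera): "pixel" ([row, column] in pixels: a listed point, or the origin of a listed thing).
The state is a dict: "clock": time; "joint_pos": joint angles; "qvel": joint speeds; "tau": joint torques, N m; "tool_pos": TCP position; "orientation": TCP orientation; "force": force on the tool from outside, world axes, zero at the start; "moment": the same for the moment, N m; "opening": finger opening in m; "gripper_force": force on a finger pad.
Only numpy, scipy, OpenCV 4.12 (cv2) and the standard library are available. Lean on these libraries where they do the work, as an engineer would, in place of code of your own. Each camera call takes 0.05 s, during which the arm holds its last target. There are 200 camera calls.

### The job

Slide the jaw of the stage vice back and load every mount with an oblong base into the vice: one square and flush in the corner of the two fences, the others side by side against it without gaps, each flush against the back fence. Then bring the jaw up until you feel it seat against the row, and only then start its captive lock screw: push the black knob fully down and turn it clockwise, about half a turn, until it stops. Leave the mount with the round foot and everything else on the bench where it is.

Things in the scene. Friction and masses are not known exactly. Their poses are not given: they have to be found in the camera images.
- mount_a: specimen mount: flat aluminium base 100 (x) x 48 (y) x 20 mm high, and along its middle an upright web 60 (x) x 14 (y) mm, from 20 to 58 mm above the underside, with a brass sample strip on top (top at 59 mm). 0.23 to 0.46 kg. Origin: centre of the underside; it is the same either way round. Three or all four such mounts are present (None if absent)
- mount_b: specimen mount: flat aluminium base 100 (x) x 48 (y) x 20 mm high, and along its middle an upright web 60 (x) x 14 (y) mm, from 20 to 58 mm above the underside, with a brass sample strip on top (top at 59 mm). 0.23 to 0.46 kg. Origin: centre of the underside; it is the same either way round. Three or all four such mounts are present (None if absent)
- mount_c: specimen mount: flat aluminium base 100 (x) x 48 (y) x 20 mm high, and along its middle an upright web 60 (x) x 14 (y) mm, from 20 to 58 mm above the underside, with a brass sample strip on top (top at 59 mm). 0.23 to 0.46 kg. Origin: centre of the underside; it is the same either way round. Three or all four such mounts are present (None if absent)
- mount_d: specimen mount: flat aluminium base 100 (x) x 48 (y) x 20 mm high, and along its middle an upright web 60 (x) x 14 (y) mm, from 20 to 58 mm above the underside, with a brass sample strip on top (top at 59 mm). 0.23 to 0.46 kg. Origin: centre of the underside; it is the same either way round. Three or all four such mounts are present (None if absent)
- vice: low stage vice fixed to the bench: grey plate 180 (x) x 316 (y) x 20 mm thick, origin centre of its underside. On it a steel back fence along its +x edge and a steel side fence at its +y end, both 20 mm high above the plate, and an aluminium sliding jaw at the -y end
- corner (a point): inner corner of the two fences, on the top of the vice's plate (20 mm above the bench), axes as the vice's: the back fence's face is the plane x = 0, the side fence's face the plane y = 0; mounts go on the -x, -y side. A mount fully in the corner has its x axis along this x axis and its origin at (-50, -24, 0) mm; the next one at (-50, -72, 0), then (-50, -120, 0) and (-50, -168, 0)
- jaw (a joint): sliding jaw, 110 (x) x 75 (y) x 20 mm high, m: 0 = fully open (its face 224 mm from the side fence), grows towards the side fence, at most 0.16. Starts part shut. About 5 N of friction; it stays where it is left. It is moved by its knob or by pushing its block
- jaw_face (a point): middle of the foot of the jaw's face (the side towards the side fence), on the plate's top, 60 mm from the back fence's plane; axes as the vice's; moves with the jaw
- knob (a point): on the axis of the black lock knob on the jaw, at the height to grip: 7 mm below the knob's top, 19 mm above its underside. The knob is an upright cylinder 40 mm across, 26 mm high, its axis 45 mm behind the jaw's face; when up, its underside is 10 mm above the jaw's block (30 mm above the plate). Moves with the jaw, the push and the turn; a white line on its top shows the turn
- lock_push (a joint): how far the knob is pushed down, m: 0 = up, 0.008 = down at its stop, where the screw meets its thread; needs about 6 N, stays where it is left
- lock_turn (a joint): turn of the knob, rad, grows clockwise seen from above: starts near 0, stops at 3.3 (tight, about half a turn)
- round_mount: the odd one out: aluminium mount with a round foot 72 mm across, 20 mm high, and a 22 mm round pillar to 58 mm; not part of the job; origin centre of underside
- lens_cap: black lens cap, 44 mm across, 14 mm high, lying flat; leave alone; origin centre of underside
- cleaner: cleaner bottle, 48 mm across, 110 mm tall; leave alone; origin centre of underside
- driver: screwdriver lying on the bench; leave alone
- brush: small brush lying on the bench; leave alone
- jar: low jar 52 mm across, 60 mm high; leave alone
- loupe: black loupe 52 mm across, 45 mm high; leave alone
- gauge_block: steel gauge block 75 x 30 x 12 mm, lying flat; leave alone
Mind the look-alikes: they are no part of the job. Leave any brown, pink or turquoise look-alike of the mount_b alone.

How it is judged (in metres and radians):
On the way, in this order (a step that is already met when the one before it is completed fails the run):
1. all mounts stand flush in the corner in a closed row and the jaw is up against it (x of mount_a in the frame of corner between -0.053 and -0.047 m and z of mount_a in the frame of corner between -0.003 and 0.003 m and angle between the x axis of each of mount_a, mount_b, mount_c, mount_d and the x axis of corner, either way round below 0.035 rad and angle between each of mount_a, mount_b, mount_c, mount_d's own z axis and vertical below 0.05 rad and (y of mount_a in the frame of corner between -0.027 and -0.021 m or y of mount_a in the frame of corner between -0.075 and -0.069 m or y of mount_a in the frame of corner between -0.123 and -0.117 m or y of mount_a in the frame of corner between -0.171 and -0.165 m) and (not (y of mount_a in the frame of corner between -0.075 and -0.069 m) or y of mount_b in the frame of corner between -0.027 and -0.021 m or y of mount_c in the frame of corner between -0.027 and -0.021 m or y of mount_d in the frame of corner between -0.027 and -0.021 m) and (not (y of mount_a in the frame of corner between -0.123 and -0.117 m) or y of mount_b in the frame of corner between -0.075 and -0.069 m or y of mount_c in the frame of corner between -0.075 and -0.069 m or y of mount_d in the frame of corner between -0.075 and -0.069 m) and (not (y of mount_a in the frame of corner between -0.171 and -0.165 m) or y of mount_b in the frame of corner between -0.123 and -0.117 m or y of mount_c in the frame of corner between -0.123 and -0.117 m or y of mount_d in the frame of corner between -0.123 and -0.117 m) and (y of mount_a in the frame of jaw_face between 0.021 and 0.027 m or y of mount_a in the frame of jaw_face between 0.069 and 0.075 m or y of mount_a in the frame of jaw_face between 0.117 and 0.123 m or y of mount_a in the frame of jaw_face between 0.165 and 0.171 m) and x of mount_b in the frame of corner between -0.053 and -0.047 m and z of mount_b in the frame of corner between -0.003 and 0.003 m and (y of mount_b in the frame of corner between -0.027 and -0.021 m or y of mount_b in the frame of corner between -0.075 and -0.069 m or y of mount_b in the frame of corner between -0.123 and -0.117 m or y of mount_b in the frame of corner between -0.171 and -0.165 m) and (not (y of mount_b in the frame of corner between -0.075 and -0.069 m) or y of mount_a in the frame of corner between -0.027 and -0.021 m or y of mount_c in the frame of corner between -0.027 and -0.021 m or y of mount_d in the frame of corner between -0.027 and -0.021 m) and (not (y of mount_b in the frame of corner between -0.123 and -0.117 m) or y of mount_a in the frame of corner between -0.075 and -0.069 m or y of mount_c in the frame of corner between -0.075 and -0.069 m or y of mount_d in the frame of corner between -0.075 and -0.069 m) and (not (y of mount_b in the frame of corner between -0.171 and -0.165 m) or y of mount_a in the frame of corner between -0.123 and -0.117 m or y of mount_c in the frame of corner between -0.123 and -0.117 m or y of mount_d in the frame of corner between -0.123 and -0.117 m) and (y of mount_b in the frame of jaw_face between 0.021 and 0.027 m or y of mount_b in the frame of jaw_face between 0.069 and 0.075 m or y of mount_b in the frame of jaw_face between 0.117 and 0.123 m or y of mount_b in the frame of jaw_face between 0.165 and 0.171 m) and x of mount_c in the frame of corner between -0.053 and -0.047 m and z of mount_c in the frame of corner between -0.003 and 0.003 m and (y of mount_c in the frame of corner between -0.027 and -0.021 m or y of mount_c in the frame of corner between -0.075 and -0.069 m or y of mount_c in the frame of corner between -0.123 and -0.117 m or y of mount_c in the frame of corner between -0.171 and -0.165 m) and (not (y of mount_c in the frame of corner between -0.075 and -0.069 m) or y of mount_a in the frame of corner between -0.027 and -0.021 m or y of mount_b in the frame of corner between -0.027 and -0.021 m or y of mount_d in the frame of corner between -0.027 and -0.021 m) and (not (y of mount_c in the frame of corner between -0.123 and -0.117 m) or y of mount_a in the frame of corner between -0.075 and -0.069 m or y of mount_b in the frame of corner between -0.075 and -0.069 m or y of mount_d in the frame of corner between -0.075 and -0.069 m) and (not (y of mount_c in the frame of corner between -0.171 and -0.165 m) or y of mount_a in the frame of corner between -0.123 and -0.117 m or y of mount_b in the frame of corner between -0.123 and -0.117 m or y of mount_d in the frame of corner between -0.123 and -0.117 m) and (y of mount_c in the frame of jaw_face between 0.021 and 0.027 m or y of mount_c in the frame of jaw_face between 0.069 and 0.075 m or y of mount_c in the frame of jaw_face between 0.117 and 0.123 m or y of mount_c in the frame of jaw_face between 0.165 and 0.171 m) and x of mount_d in the frame of corner between -0.053 and -0.047 m and z of mount_d in the frame of corner between -0.003 and 0.003 m and (y of mount_d in the frame of corner between -0.027 and -0.021 m or y of mount_d in the frame of corner between -0.075 and -0.069 m or y of mount_d in the frame of corner between -0.123 and -0.117 m or y of mount_d in the frame of corner between -0.171 and -0.165 m) and (not (y of mount_d in the frame of corner between -0.075 and -0.069 m) or y of mount_a in the frame of corner between -0.027 and -0.021 m or y of mount_b in the frame of corner between -0.027 and -0.021 m or y of mount_c in the frame of corner between -0.027 and -0.021 m) and (not (y of mount_d in the frame of corner between -0.123 and -0.117 m) or y of mount_a in the frame of corner between -0.075 and -0.069 m or y of mount_b in the frame of corner between -0.075 and -0.069 m or y of mount_c in the frame of corner between -0.075 and -0.069 m) and (not (y of mount_d in the frame of corner between -0.171 and -0.165 m) or y of mount_a in the frame of corner between -0.123 and -0.117 m or y of mount_b in the frame of corner between -0.123 and -0.117 m or y of mount_c in the frame of corner between -0.123 and -0.117 m) and (y of mount_d in the frame of jaw_face between 0.021 and 0.027 m or y of mount_d in the frame of jaw_face between 0.069 and 0.075 m or y of mount_d in the frame of jaw_face between 0.117 and 0.123 m or y of mount_d in the frame of jaw_face between 0.165 and 0.171 m)), for 0.2 s.
2. the lock knob is pushed down (value of joint lock_push above 0.0065 m), for 0.2 s.
3. the lock knob is turned clockwise to its stop, still down (value of joint lock_push above 0.0065 m and value of joint lock_turn above 3 rad), for 0.2 s.
At the end, for the whole second after the job is handed in: every mount present flat on the plate, square within 2 degrees, end within 3 mm of the back fence, in a closed row from the side fence (places within 3 mm), jaw face within 3 mm of the row; knob down 6.5 mm or more and turned 3.0 rad or more; all at rest (all of step 1 and all of step 3 and linear speed of each of mount_a, mount_b, mount_c, mount_d below 0.02 m/s); the robot touches nothing.
It fails at once if the round-footed mount is moved more than 60 mm or tipped over (distance of round_mount from where it was at the start of the episode above 0.06 m or angle between round_mount's own z axis and vertical above 0.8 rad).
It fails at once if another thing on the bench is moved more than 60 mm (distance of any of lens_cap, cleaner, driver, brush, jar, loupe, gauge_block from where it was at the start of the episode above 0.06 m).
It fails at once if the bottle, jar or loupe is knocked over (angle between any of cleaner, jar, loupe's own z axis and vertical above 0.8 rad).
Of mount_a, mount_b, mount_c, mount_d only 3 to 4 are there at a start; the rules pass over those that are not, and their reading is None.
At some moment in a run one of mount_a, mount_b, mount_c, mount_d may be knocked a few centimetres aside while the robot is not near it.
Once in a run the grip may slacken for a moment while it holds something.
It also fails if it takes over 210 s, if anything falls off the work surface, if the arm or the gripper's body presses on something with over 40 N, if the wrist force passes 120 N, or if a joint passes its speed limit or range.

## Working session

There is one attempt and no reset: what is moved stays moved. The work goes in short steps, Python scripts to look and compute and a tool call to move; the robot and the scene stay as the last step left them, time stands still between calls to the robot, and variables do not carry over. Pictures are saved under pics/ and viewed, at most 14 in all, crops included, and the job is handed in when it is done.

Besides the shell and the picture viewer there is one more tool, called after "Request:" by a JSON object that holds its "fn" and its "kwargs", one argument or row to a line. send_rows: Moves the arm, as the interface text tells. Its arguments: {"type":"object","properties":{"increments":{"type":"array"},"jaw":{"type":"number"}},"required":["increments"]}

```bash
mkdir -p pics
cat > h.py <<'E'
import numpy as np, cv2
from plant import ctrl
def save(cam,name,crop=None,s=1):
    im=ctrl.snapshot(cam)
    if crop: im=im[crop[1]:crop[3],crop[0]:crop[2]]
    im=cv2.resize(im,None,fx=s,fy=s)
    cv2.imwrite('pics/'+name,im[:,:,::-1])
def Rm(c):
    a=np.array(c['attitude'],float)
    if a.shape==(3,3): return a
    raise Exception(a)
def ray(cam,row,col):
    c=ctrl.calibration(cam);K=np.array(c['mtx'])
    u=np.array([(col-K[0,2])/K[0,0],(row-K[1,2])/K[1,1]]);d=u.copy()
    for _ in range(30): u=d/(1+c['k1']*(u@u))
    return np.array(c['eye']),Rm(c)@np.array([u[0],-u[1],-1])
def pos(cam,row,col,z):
    e,d=ray(cam,row,col);return e+d*(z-e[2])/d[2]
def proj(cam,p):
    c=ctrl.calibration(cam);K=np.array(c['mtx']);q=Rm(c).T@(np.array(p)-np.array(c['eye']))
    u=np.array([q[0],-q[1]])/-q[2];u=u*(1+c['k1']*(u@u))
    return K[1,1]*u[1]+K[1,2],K[0,0]*u[0]+K[0,2]
E
python3 - <<'E'
from h import *
for c in('scene','top'): print(c,ctrl.calibration(c))
print(ctrl.get_obs(),ctrl.grasp_offset)
save('top','t0.png',s=1.25);save('scene','s0.png',s=1.25)
E
```

```text
scene {'mtx': array([[367.25087873,   0.        , 318.20899248],
       [  0.        , 367.25087873, 198.52698417],
       [  0.        ,   0.        ,   1.        ]]), 'k1': -0.027391438668563414, 'eye': array([1.14709657, 0.10023792, 1.06737538]), 'attitude': array([ 32.65613706,  -0.71313424, 104.48013173])}
top {'mtx': array([[504.6898356 ,   0.        , 330.56680815],
       [  0.        , 504.6898356 , 196.60941441],
       [  0.        ,   0.        ,   1.        ]]), 'k1': -0.12551966536711437, 'eye': array([ 0.17658787, -0.04368575,  1.56796256]), 'attitude': array([ 1.25791342e+01, -5.88749163e-02, -9.25934724e+01])}
{'clock': 0.0, 'joint_pos': array([ 8.17674750e+01,  2.05912879e+01,  6.33551962e-01, -1.97507691e-02,
       -7.01357490e+01, -1.65070095e+01]), 'qvel': array([ 0.05262222, -0.01309429,  0.12085469, -0.01536178,  0.08358459,
       -0.0771901 ]), 'tau': array([ 5.00635906e-04, -5.82717168e+01,  2.93061858e+01,  6.99752882e+00,
        6.89646535e-03, -1.58378393e-04]), 'tool_pos': array([0.28230387, 0.61259064, 0.22562383]), 'orientation': array([ 1.79905092e+02, -8.76292415e-03, -2.47462536e+01]), 'force': array([-1.33659382,  0.89789496,  0.31288678]), 'moment': array([0.00787415, 0.03964951, 0.0132684 ]), 'gripper_force': 0.0, 'opening': 0.08759870013400982} 0.0188
```

View pics/t0.png

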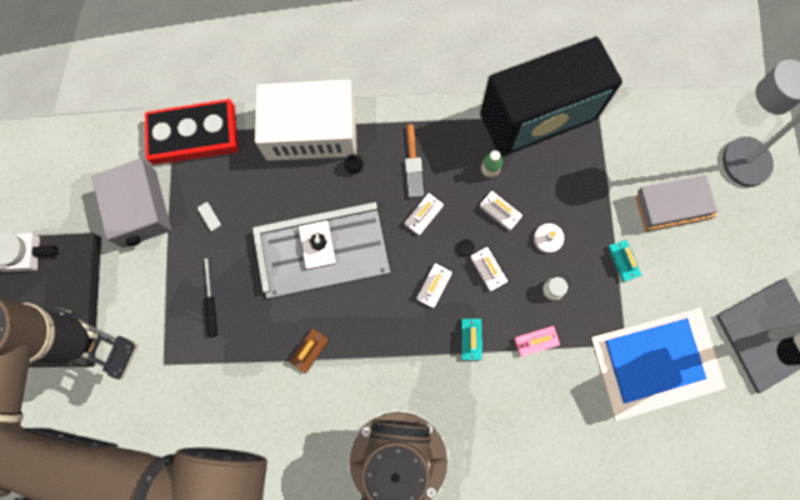

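View pics/s0.png

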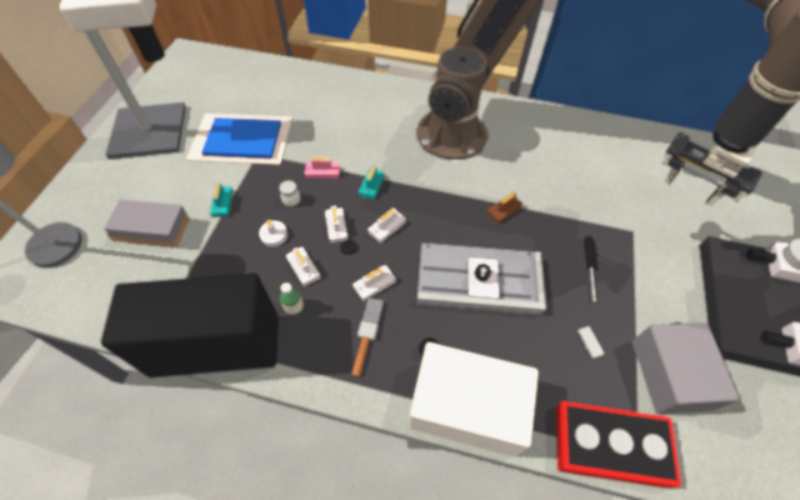

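```bash
python3 - <<'E'
s=open('h.py').read()
s=s.replace("    raise Exception(a)","    from scipy.spatial.transform import Rotation as R\n    return R.from_euler('xyz',a,degrees=True).as_matrix()")
open('h.py','w').write(s)
E
python3 - <<'E'
from h import *
zs=dict(mount_a=0,vice=0,corner=.02,jaw_face=.02,knob=.069,round_mount=0)
for c in('top','scene'):
  for t,z in zs.items():
    for r in ctrl.spot_point(t,c): 
      if r['conf']>.2:
        p=r['pixel'];print(c,t,round(r['conf'],2),np.round(p,1),np.round(pos(c,*p,z),4))
E
```

```text
top mount_a 0.9 [215.1 389.9] [ 0.4577 -0.2459  0.    ]
top mount_a 0.86 [169.  401.5] [ 0.6071 -0.2943  0.    ]
top mount_a 0.82 [171.7 340.5] [ 0.6067 -0.0968  0.    ]
top mount_a 0.82 [278.7 246.8] [0.2779 0.2094 0.    ]
top mount_a 0.68 [273.3 430.8] [ 0.2684 -0.3608  0.    ]
top mount_a 0.67 [268.3 379.6] [ 0.292  -0.2025  0.    ]
top mount_a 0.63 [214.6 495.8] [ 0.4432 -0.5873  0.    ]
top vice 0.58 [200.3 259.1] [0.5243 0.1669 0.    ]
top corner 0.65 [185.  208.2] [0.5769 0.3264 0.02  ]
top corner 0.35 [198.3 240.3] [0.5289 0.2236 0.02  ]
top jaw_face 0.63 [195.  241.9] [0.5394 0.2185 0.02  ]
top knob 0.7 [217.1 388.5] [ 0.4394 -0.2324  0.069 ]
top round_mount 0.69 [201.9 258.7] [0.5191 0.1682 0.    ]
scene mount_a 0.95 [227.1 298.2] [ 0.6063 -0.0936  0.    ]
scene mount_a 0.93 [167.2 403.6] [0.2682 0.2109 0.    ]
scene mount_a 0.89 [145.1 296.9] [ 0.2684 -0.1967  0.    ]
scene mount_a 0.84 [217.8 240.1] [ 0.6224 -0.2905  0.    ]
scene mount_a 0.8 [179.7 310.3] [ 0.4114 -0.1052  0.    ]
scene mount_a 0.73 [158.7 176.8] [ 0.4467 -0.6081  0.    ]
scene mount_a 0.7 [184.3 270.2] [ 0.4673 -0.2369  0.    ]
scene mount_a 0.56 [138.2 255.8] [ 0.276  -0.3595  0.    ]
scene vice 0.84 [222.2 383.6] [0.5159 0.1756 0.    ]
scene corner 0.65 [240.6 430.1] [0.5559 0.3283 0.02  ]
scene corner 0.48 [275.5 469.2] [0.6435 0.4544 0.02  ]
scene jaw_face 0.66 [225.2 396.1] [0.5283 0.2154 0.02  ]
scene jaw_face 0.37 [225.9 300.3] [ 0.6105 -0.0847  0.02  ]
scene knob 0.63 [217.2 385.8] [0.5371 0.1747 0.069 ]
scene knob 0.21 [223.5 398.1] [0.5497 0.2153 0.069 ]
scene round_mount 0.62 [187.6 221.1] [ 0.5252 -0.399   0.    ]
scene round_mount 0.48 [198.9 278.3] [ 0.5183 -0.1905  0.    ]
```

The top view shows four white mounts, at scaled pixels (424,213), (501,210), (488,268) and (434,285). The round mount is at (548,237). The coloured look-alikes are brown (309,350), teal (472,338), pink (537,341) and teal (625,260). The vice is near (320,250), with its fences to the left and at the top. The scene view agrees. Next I fit the poses with silhouettes.

```bash
cat > fit.py <<'E'
from h import *
from scipy.optimize import minimize
S=4
def box(x0,x1,y0,y1,z0,z1): return np.array([[x,y,z] for x in(x0,x1) for y in(y0,y1) for z in(z0,z1)])
MOUNT=[box(-.05,.05,-.024,.024,0,.02),box(-.03,.03,-.007,.007,.02,.059)]
PLATE=[box(-.09,.09,-.158,.158,0,.02)]
def wpts(b,q):
    c,s=np.cos(q[2]),np.sin(q[2]);z=q[3] if len(q)>3 else 0
    return np.c_[q[0]+c*b[:,0]-s*b[:,1],q[1]+s*b[:,0]+c*b[:,1],b[:,2]+z]
def render(cam,boxes,q,win):
    im=np.zeros(((win[3]-win[1])*S,(win[2]-win[0])*S),np.uint8)
    for b in boxes:
        p=np.array([proj(cam,w)[::-1] for w in wpts(b,q)])
        p=((p-[win[0],win[1]]+.5)*S-.5)
        cv2.fillConvexPoly(im,np.round(cv2.convexHull(p.astype(np.float32))*16).astype(np.int32),255,shift=4)
    return cv2.resize(im,None,fx=1/S,fy=1/S,interpolation=cv2.INTER_AREA)/255.
def fit(views,boxes,q0,z=0):
    # views: list of (cam,mask)
    V=[]
    for cam,m in views:
        ys,xs=np.nonzero(m);win=[max(0,xs.min()-12),max(0,ys.min()-12),min(640,xs.max()+13),min(400,ys.max()+13)]
        V.append((cam,m[win[1]:win[3],win[0]:win[2]].astype(float),win))
    def cost(q):
        return sum(np.abs(cv2.GaussianBlur(render(c,boxes,[*q,z],w)-m,(0,0),1.0)).sum()/m.sum() for c,m,w in V)
    best=None
    for dy in ((0,) if len(q0)>2 else np.radians([0,45,90,135])):
        s=np.array([q0[0],q0[1],(q0[2] if len(q0)>2 else 0)+dy])
        r=minimize(cost,s,method='Nelder-Mead',options=dict(initial_simplex=s+np.array([[0,0,0],[.012,0,0],[0,.012,0],[0,0,.3]]),xatol=2e-4,fatol=1e-4,maxiter=150))
        if best is None or r.fun<best.fun: best=r
    return best.x,best.fun
def mounts(cams=('top','scene')):
    """white mounts: list of (x,y,yawdeg,cost)"""
    D={}
    for c in cams:
        im=ctrl.snapshot(c); D[c]=[]
        for r in ctrl.trace('mount_a',c):
            m=r['mask']
            if r['conf']<.3 or m.sum()<60: continue
            hsv=cv2.cvtColor(im,cv2.COLOR_RGB2HSV)[m]
            v=(hsv[:,2]>110)&(hsv[:,1]<70)
            if v.mean()<.45: continue
            ys,xs=np.nonzero(m); D[c].append((pos(c,ys.mean(),xs.mean(),.02),m))
    out=[]
    for p,m in D[cams[0]]:
        v=[(cams[0],m)]
        for c in cams[1:]:
            n=[(np.linalg.norm(p[:2]-p2[:2]),i) for i,(p2,_) in enumerate(D[c])]
            if n and min(n)[0]<.04: v.append((c,D[c][min(n)[1]][1]))
        q,f=fit(v,MOUNT,p[:2]);out.append((*np.round(q[:2],4),round(np.degrees(q[2])%180,1),round(f,3),len(v)))
    return out
E
python3 - <<'E'
from fit import *
for o in mounts(): print(o)
for c in('top','scene'):
    r=ctrl.trace('vice',c)[0];print(c,r['conf'],r['bbox'])
    m=r['mask'];q,f=fit([(c,m)],PLATE if 1 else 0,[.52,.17,.2]);print(q,np.degrees(q[2]),f)
    r=ctrl.trace('knob',c)
    for k in r[:2]:
        ys,xs=np.nonzero(k['mask']);print('knob',k['conf'],len(ys),k['bbox'],pos(c,ys.mean(),xs.mean(),.07))
    r=ctrl.trace('jaw_face',c)
    for k in r[:1]:print('jawmask',k['conf'],k['mask'].sum(),k['bbox'])
save('top','t1.png',(190,150,330,250),5)
E
```

```text
Traceback (most recent call last):
  File "fit.py", line 49, in mounts
    q,f=fit(v,MOUNT,p[:2]);out.append((*np.round(q[:2],4),round(np.degrees(q[2])%180,1),round(f,3),len(v)))
        ~~~^^^^^^^^^^^^^^^
  File "fit.py", line 28, in fit
    r=minimize(cost,s,method='Nelder-Mead',options=dict(initial_simplex=s+np.array([[0,0,0],[.012,0,0],[0,.012,0],[0,0,.3]]),xatol=2e-4,fatol=1e-4,maxiter=150))
  File "fit.py", line 24, in cost
    return sum(np.abs(cv2.GaussianBlur(render(c,boxes,[*q,z],w)-m,(0,0),1.0)).sum()/m.sum() for c,m,w in V)
  File "fit.py", line 24, in <genexpr>
    return sum(np.abs(cv2.GaussianBlur(render(c,boxes,[*q,z],w)-m,(0,0),1.0)).sum()/m.sum() for c,m,w in V)
                                       ~~~~~~^^^^^^^^^^^^^^^^^^
  File "fit.py", line 13, in render
    p=np.array([proj(cam,w)[::-1] for w in wpts(b,q)])
                ~~~~^^^^^^^
  File "h.py", line 21, in proj
    c=ctrl.calibration(cam);K=np.array(c['mtx']);q=Rm(c).T@(np.array(p)-np.array(c['eye']))
ValueError: time passes only in moves, steps and waits
```

```bash
sed -i 's/ctrl.calibration(cam)/CAL[cam]/' h.py; sed -i "2a CAL={c:dict(ctrl.calibration(c)) for c in('top','scene')}" h.py
python3 - <<'E'
s=open('h.py').read()
i=s.index('def Rm')
s=s.replace("Rm(c)@","c['R']@").replace("Rm(c).T@","c['R'].T@")
s+="for _c in CAL.values(): _c['R']=Rm(_c)\n"
open('h.py','w').write(s)
E
time python3 - <<'E'
from fit import *
for o in mounts(): print(o)
for c in('top','scene'):
    r=ctrl.trace('vice',c)[0];print(c,r['conf'],r['bbox'])
    m=r['mask'];q,f=fit([(c,m)],PLATE if 1 else 0,[.52,.17,.2]);print(q,np.degrees(q[2]),f)
    r=ctrl.trace('knob',c)
    for k in r[:2]:
        ys,xs=np.nonzero(k['mask']);print('knob',k['conf'],len(ys),k['bbox'],pos(c,ys.mean(),xs.mean(),.07))
    r=ctrl.trace('jaw_face',c)
    for k in r[:1]:print('jawmask',k['conf'],k['mask'].sum(),k['bbox'])
save('top','t1.png',(190,150,330,250),5)
E
```

```text
(np.float64(0.4558), np.float64(-0.2459), np.float64(27.1), np.float64(0.156), 2)
(np.float64(0.6075), np.float64(-0.2876), np.float64(47.0), np.float64(0.155), 2)
(np.float64(0.6069), np.float64(-0.0904), np.float64(139.5), np.float64(0.171), 2)
(np.float64(0.4201), np.float64(-0.1079), np.float64(149.6), np.float64(0.133), 2)
top 0.76 [203.3, 162.4, 310.9, 241.0]
[0.52264883 0.17447229 0.1650469 ] 9.456490632432343 0.03157854026302361
knob 0.67 183 [247.0, 184.4, 260.6, 200.1] [0.5333985  0.17350802 0.07      ]
jawmask 0.75 857 [236.7, 177.4, 268.5, 213.4]
scene 0.6 [333.9, 196.5, 435.2, 249.8]
[0.51925409 0.17553048 0.16371789] 9.380343934777036 0.0282038460541246
knob 0.7 128 [381.0, 213.4, 392.7, 220.4] [0.5403374  0.17520576 0.07      ]
jawmask 0.63 722 [376.6, 206.7, 400.1, 238.8]
real	0m8.600s
user	0m3.043s
sys	0m0.229s
```

View pics/t1.png

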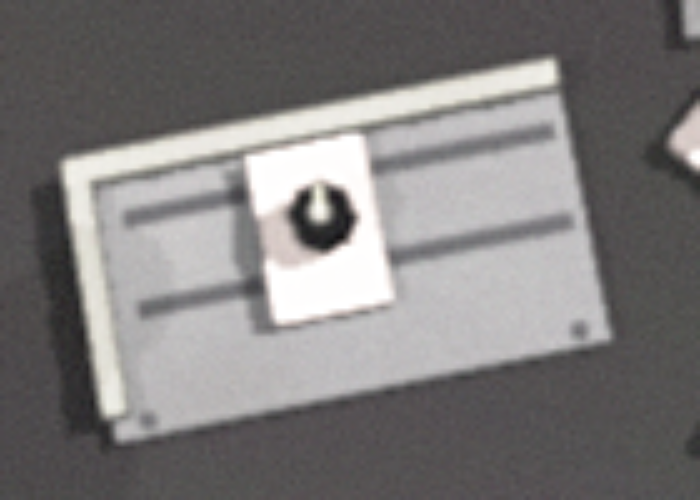

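The vice's yaw is about 9.4° and its fences are about 16 mm thick. The knob is at about (0.535, 0.175), and the jaw is about 127 mm from fully open. I'm moving to the knob now.

Request:
{"fn": "send_rows", "kwargs": {
  "increments": [
    [[0.8,-1,0,-0.65],[0.8,-1,0,-0.65],[0.8,-1,0,-0.65],[0.8,-1,0,-0.65],[0.8,-1,0,-0.65],[0.8,-1,0,-0.65],[0.8,-1,0,-0.65]]
  ],
  "jaw": 0.8
}}

```text
clock: 2.33
tool_pos: [0.4422, 0.4136, 0.2266]
orientation: [-180.0, 0.0, -80.4]
force: [-0.9, -0.4, -0.5]
opening: 0.0701
gripper_force: 0.0
```

Request:
{"fn": "send_rows", "kwargs": {
  "increments": [
    [[0.46,-1,-0.4,0],[0.46,-1,-0.4,0],[0.46,-1,-0.4,0],[0.46,-1,-0.4,0],[0.46,-1,-0.4,0],[0.46,-1,-0.4,0]]
  ]
}}

```text
clock: 3.08
tool_pos: [0.5346, 0.2139, 0.1467]
orientation: [-180.0, 0.0, -80.5]
force: [-0.8, -0.5, 1.0]
opening: 0.0701
gripper_force: 0.0
```

Run:
```python
from h import *
o=ctrl.get_obs();print(o['joint_pos'],o['tool_pos'],o['orientation'])
for c in('top','scene'):
  for t,z in dict(knob=.076,round_mount=.058,cleaner=.11,loupe=.045,lens_cap=.014,jar=.06,brush=.01).items():
    for k in ctrl.trace(t,c)[:1]:
        ys,xs=np.nonzero(k['mask']);print(c,t,round(k['conf'],2),len(ys),np.round(pos(c,ys.mean(),xs.mean(),z*.7),3))
save('scene','s2.png',(230,100,550,320),2.5)
```

```text
[ 4.12734453e+01  1.50022062e+01 -1.83961718e+01  9.19026493e-03
 -5.65862989e+01 -3.17397160e+01] [0.5345737  0.21392919 0.14668777] [-1.79982933e+02  1.53557726e-03 -8.04612106e+01]
top knob 0.6 183 [0.537 0.176 0.053]
top round_mount 0.81 395 [ 0.522 -0.399  0.041]
top cleaner 0.51 269 [ 0.709 -0.265  0.077]
top loupe 0.75 196 [0.744 0.086 0.032]
top lens_cap 0.44 142 [ 0.514 -0.191  0.01 ]
top jar 0.72 223 [ 0.395 -0.403  0.042]
top brush 0.95 559 [ 0.736 -0.07   0.007]
scene knob 0.7 128 [0.53  0.176 0.053]
scene round_mount 0.82 348 [ 0.547 -0.39   0.041]
scene cleaner 0.88 331 [ 0.735 -0.258  0.077]
scene jar 0.7 246 [ 0.408 -0.399  0.042]
scene brush 0.76 687 [ 0.742 -0.069  0.007]
```

View pics/s2.png

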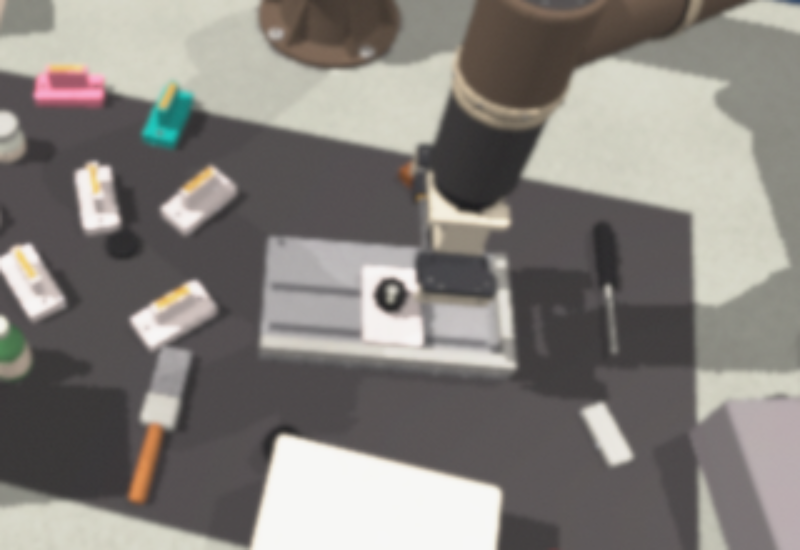

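The scene shows the gripper right (+y) of the knob, which is at pixel (390,293), and the way is clear.

Request:
{"fn": "send_rows", "kwargs": {
  "increments": [
    [[0,-0.19,0,0],[0,-0.19,0,0],[0,-0.19,-0.2,0],[0,-0.19,-0.47,0],[0,-0.19,-0.47,0],[0,-0.19,-0.47,0]]
  ]
}}

```text
clock: 4.58
tool_pos: [0.5356, 0.1757, 0.0541]
orientation: [-179.9, 0.0, -80.6]
force: [0.5, 0.5, 0.6]
opening: 0.0697
gripper_force: 0.0
```

Request:
{"fn": "send_rows", "kwargs": {
  "increments": [
    [[0,0,0,0],[0,0,0,0],[0,0,0,0],[0,0,0,0],[0,0,0,0]]
  ],
  "jaw": 0
}}

```text
clock: 5.2
tool_pos: [0.5347, 0.1751, 0.0531]
orientation: [-180.0, 0.0, -80.6]
force: [-0.9, 0.0, 5.7]
opening: 0.0396
gripper_force: 30.0
```

Request:
{"fn": "send_rows", "kwargs": {
  "increments": [
    [[0,0,0.008,0],[0.01,-0.06,0.01,0],[0.02,-0.12,0.01,0],[0.03,-0.18,0.01,0],[0.04,-0.24,0.01,0],[0.05,-0.3,0.01,0],[0.06,-0.36,0.01,0],[0.07,-0.42,0.01,0],[0.08,-0.48,0.01,0],[0.09,-0.54,0.01,0],[0.1,-0.6,0.01,0],[0.1,-0.6,0.01,0]]
  ]
}}

```text
clock: 6.7
tool_pos: [0.5546, 0.0546, 0.0534]
orientation: [180.0, -0.0, -80.7]
force: [6.0, -1.7, -13.3]
opening: 0.0391
gripper_force: 30.0
```

Request:
{"fn": "send_rows", "kwargs": {
  "increments": [
    [[0.003,-0.02,0,0],[0.006,-0.035,0,0],[0.008,-0.05,0,0],[0.008,-0.05,0,0]]
  ]
}}

```text
clock: 7.2
tool_pos: [0.5555, 0.0504, 0.0534]
orientation: [-179.9, 0.4, -80.7]
force: [-6.8, 30.4, -7.9]
opening: 0.0391
gripper_force: 30.0
```

The jaw is at its stop, so the vice is registered. The corner works out at about (0.571, 0.326), which matches the plate fit. I'll release the knob and go for the first mount.

Request:
{"fn": "send_rows", "kwargs": {
  "increments": [
    [[0,0.01,0,0],[0,0.01,0,0],[0,0.01,0,0],[0,0.01,0.15,0],[0,0.01,0.5,0],[-0.2,-0.2,0.5,0.3],[-0.4,-0.5,0.5,0.5],[-0.67,-0.78,0.5,0.59],[-0.67,-0.78,0.5,0.59],[-0.67,-0.78,0.5,0.59],[-0.67,-0.78,0.5,0.59],[-0.67,-0.78,0.5,0.59]]
  ],
  "jaw": 0.7
}}

```text
clock: 8.7
tool_pos: [0.4222, -0.1111, 0.1546]
orientation: [180.0, -0.0, -30.1]
force: [-0.0, 0.2, 0.0]
opening: 0.0613
gripper_force: 0.0
```

Run:
```python
from fit import *
o=ctrl.get_obs();print(o['tool_pos'],o['orientation'],o['force'])
for m in mounts(('scene',)): print([float(v) for v in m])
print()
for m in mounts(('top',)): print([float(v) for v in m])
```

```text
[ 0.42215398 -0.11106732  0.15458428] [ 1.79995317e+02 -3.54591933e-04 -3.00806490e+01] [-0.04523486  0.15623947  0.01090007]
[0.4557, -0.245, 27.0, 0.089, 1.0]
[0.6062, -0.0892, 139.1, 0.032, 1.0]
[0.6077, -0.2871, 47.5, 0.041, 1.0]
[0.4204, -0.105, 149.6, 0.057, 1.0]

[0.607, -0.2911, 46.8, 0.044, 1.0]
[0.4571, -0.2472, 26.7, 0.165, 1.0]
[0.4024, -0.0978, 154.6, 0.923, 1.0]
[0.6719, -0.1004, 176.5, 1.982, 1.0]
```

Request:
{"fn": "send_rows", "kwargs": {
  "increments": [
    [[-0.01,0.015,-0.3,0],[-0.01,0.015,-0.5,0],[-0.01,0.015,-0.6,0],[-0.01,0.015,-0.64,0],[-0.01,0.015,-0.64,0],[-0.01,0.015,-0.64,0]]
  ]
}}

```text
clock: 9.65
tool_pos: [0.4209, -0.1078, 0.0274]
orientation: [-179.9, -0.1, -29.9]
force: [0.5, -0.2, 0.3]
opening: 0.0617
gripper_force: 0.0
```

Request:
{"fn": "send_rows", "kwargs": {
  "increments": [
    [[0,0,0,0],[0,0,0,0],[0,0,0,0],[0,0,0,0],[0,0,0,0]]
  ],
  "jaw": 0
}}

```text
clock: 10.28
tool_pos: [0.4201, -0.108, 0.0266]
orientation: [180.0, 0.0, -29.9]
force: [0.0, 0.1, 1.6]
opening: 0.0169
gripper_force: 1.3
```

Request:
{"fn": "send_rows", "kwargs": {
  "increments": [
    [[0,0,0.1,0],[0,0,0.4,0],[0,0,0.64,0],[0,0,0.64,0],[0,0,0.64,0]]
  ]
}}

```text
clock: 10.9
tool_pos: [0.419, -0.1079, 0.1535]
orientation: [180.0, 0.1, -29.9]
force: [-0.3, -0.8, -3.8]
opening: 0.0138
gripper_force: 30.0
```

Request:
{"fn": "send_rows", "kwargs": {
  "increments": [
    [[0.1,0.25,-0.2,0.12],[0.2,0.5,-0.22,0.25],[0.3,0.75,-0.22,0.36],[0.49,1,-0.22,0.458],[0.49,1,-0.22,0.458],[0.49,1,-0.22,0.458],[0.49,1,-0.22,0.458]]
  ]
}}

```text
clock: 11.78
tool_pos: [0.5168, 0.0909, 0.1095]
orientation: [180.0, 0.1, 9.4]
force: [-0.8, -0.1, -4.6]
opening: 0.0138
gripper_force: 30.0
```

Request:
{"fn": "send_rows", "kwargs": {
  "increments": [
    [[0,0.3,0,0],[0,0.6,0,0],[0,0.95,0,0],[0,0.95,0,0],[0,0.95,0,0],[0,0.95,0,0]]
  ]
}}

```text
clock: 12.52
tool_pos: [0.5178, 0.2803, 0.1105]
orientation: [180.0, 0.0, 9.4]
force: [-0.5, 0.1, -4.4]
opening: 0.0141
gripper_force: 30.0
```

Run:
```python
from h import *
o=ctrl.get_obs();print(o['tool_pos'],o['orientation'],o['force'],o['opening'],o['gripper_force'])
save('scene','s3.png',(300,120,540,300),3.2)
```

```text
[0.5178093  0.28027459 0.11047431] [1.79975355e+02 4.06968727e-02 9.37899195e+00] [-0.49150005  0.14485762 -4.40413734] 0.01412391220963505 29.996944069862366
```

View pics/s3.png

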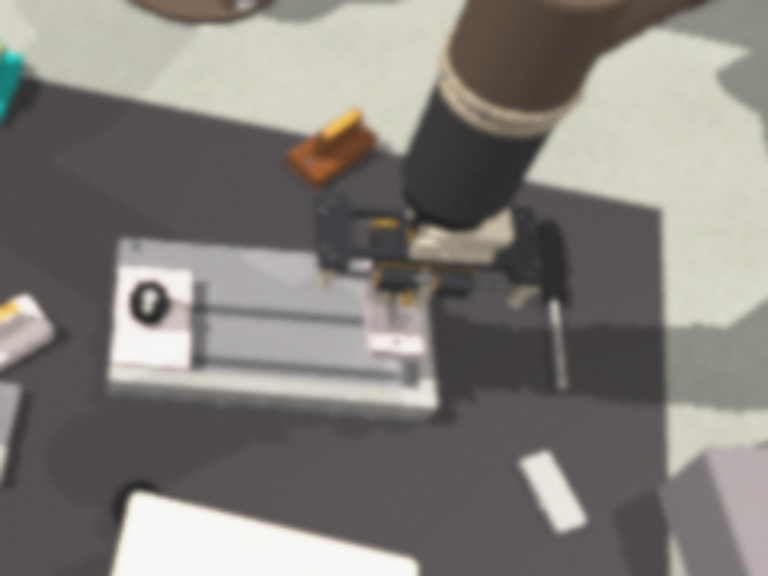

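The jaw is fully open at the left end, and the mount is held above the corner near pixel (395,320). I'll lower it and feel for the fences.

Request:
{"fn": "send_rows", "kwargs": {
  "increments": [
    [[0,0,-0.12,0],[0,0,-0.24,0],[0,0,-0.31,0],[0,0,-0.31,0],[0,0,-0.31,0]]
  ]
}}

```text
clock: 13.2
tool_pos: [0.5184, 0.2817, 0.0488]
orientation: [-180.0, -0.0, 9.4]
force: [-0.5, 0.8, -3.6]
opening: 0.0138
gripper_force: 30.0
```

Request:
{"fn": "send_rows", "kwargs": {
  "increments": [
    [[0.02,0.005,0,0],[0.035,0.006,0,0],[0.05,0.008,0,0],[0.05,0.008,0,0],[0.05,0.008,0,0]]
  ]
}}

```text
clock: 13.82
tool_pos: [0.5276, 0.2833, 0.0483]
orientation: [180.0, 0.1, 9.5]
force: [-3.2, -0.8, -3.4]
opening: 0.0138
gripper_force: 30.0
```

Request:
{"fn": "send_rows", "kwargs": {
  "increments": [
    [[0.01,0.002,0,0],[0.006,0.02,0,0],[0.004,0.035,0,0],[0.002,0.05,0,0],[0.002,0.05,0,0],[0.002,0.05,0,0]]
  ]
}}

```text
clock: 14.58
tool_pos: [0.5264, 0.2905, 0.0484]
orientation: [179.8, 0.3, 9.4]
force: [-7.3, -8.2, 5.9]
opening: 0.0136
gripper_force: 30.0
```

Request:
{"fn": "send_rows", "kwargs": {
  "increments": [
    [[0,0.008,0,0],[0,0.016,0,0],[0,0.016,0,0],[0,0.016,0,0]]
  ]
}}

```text
clock: 15.08
tool_pos: [0.526, 0.2928, 0.0484]
orientation: [179.7, 0.3, 9.4]
force: [-9.1, -11.4, 9.5]
opening: 0.0136
gripper_force: 30.0
```

Request:
{"fn": "send_rows", "kwargs": {
  "increments": [
    [[0,0.01,0,0],[0,0.01,0,0],[0,0.005,-0.01,0],[0,0,-0.01,0],[0,0,-0.01,0]]
  ]
}}

```text
clock: 15.7
tool_pos: [0.5259, 0.294, 0.0481]
orientation: [179.8, 0.3, 9.4]
force: [-17.8, -10.1, 21.8]
opening: 0.0142
gripper_force: 30.0
```

Request:
{"fn": "send_rows", "kwargs": {
  "increments": [
    [[0,0,0,0],[0,0,0,0],[0,0,0,0],[0,0,0.1,0],[0,0,0.5,0],[0,0,0.5,0],[0,0,0.5,0]]
  ],
  "jaw": 0.6
}}

```text
clock: 16.58
tool_pos: [0.5294, 0.2978, 0.1484]
orientation: [-179.9, -0.2, 9.5]
force: [0.1, -0.9, 0.1]
opening: 0.0524
gripper_force: 0.0
```

Request:
{"fn": "send_rows", "kwargs": {
  "increments": [
    [[0.1,-0.3,0,-0.12],[0.2,-0.6,0,-0.24],[0.3,-1,0,-0.36],[0.3,-1,0,-0.5],[0.3,-1,0,-0.582],[0.3,-1,0,-0.582],[0.3,-1,0,-0.582]]
  ]
}}

```text
clock: 17.45
tool_pos: [0.5882, 0.097, 0.1457]
orientation: [179.9, 0.0, -40.3]
force: [0.3, -0.4, 0.1]
opening: 0.0527
gripper_force: 0.0
```

Request:
{"fn": "send_rows", "kwargs": {
  "increments": [
    [[-0.1,-0.4,0,0],[-0.1,-0.7,0,0],[-0.1,-0.7,0,0],[-0.1,-0.7,0,0],[-0.1,-0.7,0,0]]
  ]
}}

```text
clock: 18.08
tool_pos: [0.5688, -0.0423, 0.1465]
orientation: [-180.0, 0.0, -40.5]
force: [0.0, 0.6, -0.4]
opening: 0.0522
gripper_force: 0.0
```

```bash
cat > where.py <<'E'
from fit import *
import sys
o=ctrl.get_obs();print(o['tool_pos'],o['orientation'][2],o['force'],o['clock'])
C=np.array([.5707,.3256]);c,s=np.cos(np.radians(9.42)),np.sin(np.radians(9.42))
for cams in (('top','scene'),('scene',)):
    for m in mounts(cams):
        d=np.array(m[:2],float)-C
        print(cams[0],[float(v) for v in m],'vice', (np.array([c*d[0]+s*d[1],-s*d[0]+c*d[1]])*1000).round(1) if m[1]>0.05 else '')
if len(sys.argv)>1: save('top',sys.argv[1],(190,140,430,260),3.3)
E
python3 where.py t4.png
```

```text
[ 0.56875145 -0.04228832  0.14645491] -40.46564902731899 [ 0.04325961  0.58732796 -0.38264786] 18.075
top [0.455, -0.247, 27.1, 0.156, 2.0] vice 
top [0.5277, 0.3003, 8.5, 0.997, 2.0] vice [-46.6 -17.9]
top [0.6079, -0.2877, 47.7, 0.114, 2.0] vice 
top [0.7501, -0.1413, 85.5, 1.0, 1.0] vice 
scene [0.454, -0.2462, 26.4, 0.079, 1.0] vice 
scene [0.5059, 0.2967, 8.0, 0.114, 1.0] vice [-68.7 -17.9]
scene [0.6079, -0.0886, 136.5, 0.045, 1.0] vice 
scene [0.6073, -0.2886, 46.3, 0.081, 1.0] vice
```

View pics/t4.png

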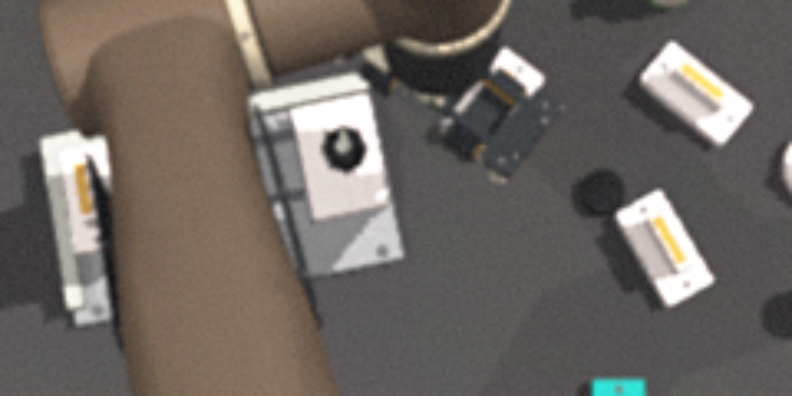

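The arm hides part of the vice. Mount 1 stands by the side fence at pixel (85,200), and its x contact was felt at the back fence. On to mount B.

Request:
{"fn": "send_rows", "kwargs": {
  "increments": [
    [[0.19,-0.236,0,-0.012],[0.19,-0.236,-0.1,-0.012],[0.19,-0.236,-0.4,-0.012],[0.19,-0.236,-0.6,-0.012],[0.19,-0.236,-0.6,-0.012],[0.19,-0.236,-0.6,-0.012]]
  ]
}}

```text
clock: 19.18
tool_pos: [0.6077, -0.0902, 0.028]
orientation: [-180.0, -0.1, -41.5]
force: [0.2, 0.2, 0.2]
opening: 0.0527
gripper_force: 0.0
```

Request:
{"fn": "send_rows", "kwargs": {
  "increments": [
    [[0,0,0,0],[0,0,0,0],[0,0,0,0],[0,0,0,0],[0,0,0,0],[0,0,0,0]]
  ],
  "jaw": 0
}}

```text
clock: 19.92
tool_pos: [0.6065, -0.0904, 0.0267]
orientation: [180.0, -0.0, -41.6]
force: [-1.9, 0.0, 3.5]
opening: 0.0138
gripper_force: 30.0
```

Request:
{"fn": "send_rows", "kwargs": {
  "increments": [
    [[0,0,0.1,0],[0,0,0.4,0],[0,0,0.6,0],[0,0,0.6,0],[0,0,0.6,0]]
  ]
}}

```text
clock: 20.55
tool_pos: [0.6055, -0.0902, 0.1454]
orientation: [180.0, 0.1, -41.6]
force: [-1.0, -0.2, -3.2]
opening: 0.0139
gripper_force: 29.9
```

Request:
{"fn": "send_rows", "kwargs": {
  "increments": [
    [[-0.1,0.25,-0.1,0.12],[-0.2,0.5,-0.1,0.24],[-0.3,0.75,-0.1,0.36],[-0.4,0.9,-0.1,0.48],[-0.4,0.9,-0.1,0.5935],[-0.4,0.9,-0.1,0.5935],[-0.4,0.9,-0.1,0.5935]]
  ]
}}

```text
clock: 21.42
tool_pos: [0.5261, 0.0891, 0.1255]
orientation: [180.0, 0.1, 9.2]
force: [0.4, -0.1, -3.0]
opening: 0.0144
gripper_force: 30.0
```

Request:
{"fn": "send_rows", "kwargs": {
  "increments": [
    [[0,0.3,0,0],[0,0.6,0,0],[0,0.72,0,0],[0,0.72,0,0],[0,0.72,0,0]]
  ]
}}

```text
clock: 22.05
tool_pos: [0.5262, 0.2325, 0.126]
orientation: [180.0, 0.1, 9.3]
force: [-0.0, -0.0, -1.4]
opening: 0.0139
gripper_force: 30.0
```

```bash
cat > st.py <<'E'
from h import *
o=ctrl.get_obs();p=o['tool_pos'];C=np.array([.5707,.3256]);a=np.radians(9.42);c,s=np.cos(a),np.sin(a);d=p[:2]-C;f=o['force']
print(p.round(4),o['orientation'].round(2),'corner mm',round(1000*(c*d[0]+s*d[1]),1),round(1000*(-s*d[0]+c*d[1]),1),'F vice',round(c*f[0]+s*f[1],1),round(-s*f[0]+c*f[1],1),f[2].round(1),o['opening'].round(4),o['clock'])
E
python3 st.py
```

```text
Traceback (most recent call last):
  File "st.py", line 3, in <module>
    print(p.round(4),o['orientation'].round(2),'corner mm',round(1000*(c*d[0]+s*d[1]),1),round(1000*(-s*d[0]+c*d[1]),1),'F vice',round(c*f[0]+s*f[1],1),round(-s*f[0]+c*f[1],1),f[2].round(1),o['opening'].round(4),o['clock'])
                                                                                                                                                                                              ^^^^^^^^^^^^^^^^^^
AttributeError: 'float' object has no attribute 'round'
```

Request:
{"fn": "send_rows", "kwargs": {
  "increments": [
    [[0,0,-0.15,0],[0,0,-0.3,0],[0,0,-0.38,0],[0,0,-0.38,0],[0,0,-0.38,0]]
  ]
}}

```text
clock: 22.68
tool_pos: [0.5273, 0.2337, 0.0516]
orientation: [-180.0, -0.1, 9.4]
force: [-0.4, 0.2, -2.3]
opening: 0.0135
gripper_force: 30.0
```

Request:
{"fn": "send_rows", "kwargs": {
  "increments": [
    [[0.02,0.003,0,0],[0.04,0.006,0,0],[0.054,0.009,0,0],[0.054,0.009,0,0]]
  ]
}}

```text
clock: 23.18
tool_pos: [0.5356, 0.2346, 0.0501]
orientation: [179.9, 0.2, 9.4]
force: [-7.2, -0.3, -0.4]
opening: 0.0136
gripper_force: 30.0
```

Request:
{"fn": "send_rows", "kwargs": {
  "increments": [
    [[-0.003,0.02,0,0],[-0.006,0.04,0,0],[-0.009,0.06,0,0],[-0.011,0.069,0,0],[-0.011,0.069,0,0]]
  ]
}}

```text
clock: 23.8
tool_pos: [0.5335, 0.2473, 0.0497]
orientation: [179.8, 0.2, 9.4]
force: [-3.7, -4.1, -2.5]
opening: 0.0137
gripper_force: 30.0
```

```bash
sed -i "s/o\['opening'\].round(4)/round(o['opening'],4)/" st.py; python3 st.py
```

```text
[0.5335 0.2473 0.0497] [179.85   0.24   9.39] corner mm -49.5 -71.1 F vice -4.3 -3.5 -2.5 0.0137 23.8
```

Request:
{"fn": "send_rows", "kwargs": {
  "increments": [
    [[0.005,0.008,0,0],[0.005,0.008,-0.01,0],[0.005,0.005,-0.015,0],[0.005,0.005,-0.015,0]]
  ]
}}

```text
clock: 24.3
tool_pos: [0.5334, 0.2474, 0.047]
orientation: [179.8, 0.3, 9.4]
force: [-8.7, -7.1, 4.9]
opening: 0.0138
gripper_force: 30.0
```

```bash
python3 st.py
```

```text
[0.5334 0.2474 0.047 ] [179.79   0.34   9.36] corner mm -49.6 -71.1 F vice -9.7 -5.6 4.9 0.0138 24.3
```

Request:
{"fn": "send_rows", "kwargs": {
  "increments": [
    [[0,0,0,0],[0,0,0,0],[0,0,0,0],[0,0,0.1,0],[0,0,0.5,0],[0,0,0.5,0],[0,0,0.5,0]]
  ],
  "jaw": 0.35
}}

```text
clock: 25.18
tool_pos: [0.5371, 0.2512, 0.1497]
orientation: [-179.9, -0.2, 9.4]
force: [0.5, 0.5, 0.1]
opening: 0.0307
gripper_force: 0.0
```

Request:
{"fn": "send_rows", "kwargs": {
  "increments": [
    [[-0.1,-0.3,0,0.1],[-0.2,-0.6,0,0.205],[-0.3,-1,0,0.205],[-0.4,-1,0,0.205],[-0.4,-1,0,0.205]]
  ],
  "jaw": 0.6
}}

```text
clock: 25.8
tool_pos: [0.4541, 0.0485, 0.1468]
orientation: [-180.0, 0.1, 26.9]
force: [0.4, 1.3, -0.1]
opening: 0.0524
gripper_force: 0.0
```

Request:
{"fn": "send_rows", "kwargs": {
  "increments": [
    [[0,-0.3,0,0],[0,-0.6,0,0],[0,-1,0,0],[0,-1,0,0],[0,-1,0,0]]
  ]
}}

```text
clock: 26.42
tool_pos: [0.4563, -0.1506, 0.1467]
orientation: [-180.0, 0.1, 26.9]
force: [1.1, 1.1, -0.3]
opening: 0.0525
gripper_force: 0.0
```

```bash
python3 where.py t5.png
```

```text
[ 0.45633169 -0.15063864  0.14666306] 26.91107490408893 [ 1.05504437  1.08841243 -0.28097853] 26.425
top [0.4564, -0.2463, 27.1, 0.568, 2.0] vice 
top [0.5172, 0.2973, 9.7, 0.621, 2.0] vice [-57.4 -19.2]
top [0.2676, -0.3522, 102.9, 0.103, 1.0] vice 
top [0.607, -0.2881, 47.8, 1.06, 2.0] vice 
top [0.5266, 0.2506, 5.9, 0.619, 2.0] vice [-55.8 -66.8]
scene [0.6086, -0.2865, 46.4, 0.105, 1.0] vice 
scene [0.5059, 0.3009, 6.4, 0.204, 1.0] vice [-68.  -13.8]
scene [0.4558, -0.2451, 26.8, 0.1, 1.0] vice 
scene [0.5123, 0.2504, 9.8, 0.144, 1.0] vice [-69.9 -64.6]
```

View pics/t5.png

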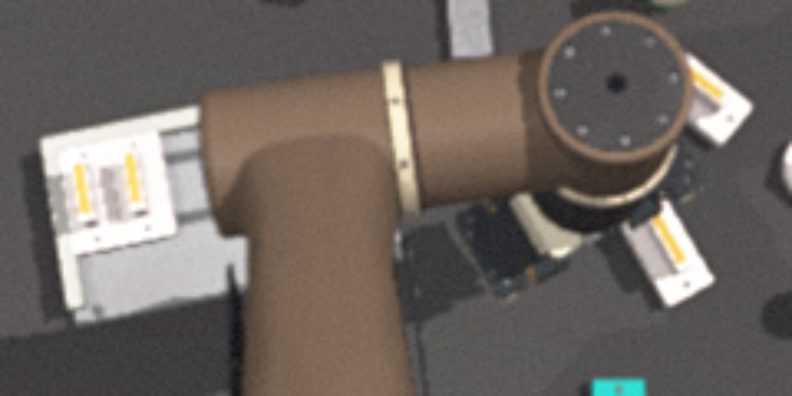

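The first two mounts sit tight in the corner at pixels (85,195) and (135,190). Mount C is next.

Request:
{"fn": "send_rows", "kwargs": {
  "increments": [
    [[0,-0.3,0,0],[0,-0.475,0,0],[0,-0.475,-0.2,0],[0,-0.475,-0.4,0],[0,-0.475,-0.6,0],[0,-0.475,-0.6,0],[0,-0.475,-0.6,0]]
  ]
}}

```text
clock: 27.65
tool_pos: [0.4571, -0.2447, 0.0288]
orientation: [179.9, -0.0, 27.1]
force: [0.5, -0.8, 1.1]
opening: 0.0527
gripper_force: 0.0
```

Request:
{"fn": "send_rows", "kwargs": {
  "increments": [
    [[0,0,0,0],[0,0,0,0],[0,0,0,0],[0,0,0,0],[0,0,0,0],[0,0,0,0]]
  ],
  "jaw": 0
}}

```text
clock: 28.4
tool_pos: [0.4563, -0.2449, 0.0278]
orientation: [180.0, -0.0, 27.1]
force: [-0.2, 0.2, 3.6]
opening: 0.0141
gripper_force: 30.0
```

Request:
{"fn": "send_rows", "kwargs": {
  "increments": [
    [[0,0,0.1,0],[0,0,0.4,0],[0,0,0.55,0],[0,0,0.55,0],[0,0,0.55,0]]
  ]
}}

```text
clock: 29.02
tool_pos: [0.4549, -0.2443, 0.1361]
orientation: [-179.9, 0.1, 27.0]
force: [0.6, 0.7, -4.5]
opening: 0.0139
gripper_force: 30.0
```

Request:
{"fn": "send_rows", "kwargs": {
  "increments": [
    [[0.05,0.3,0,-0.1],[0.1,0.6,0,-0.206],[0.2,1,0,-0.206],[0.2,1,0,-0.206],[0.2,1,0,-0.206]]
  ]
}}

```text
clock: 29.65
tool_pos: [0.4954, -0.0433, 0.1356]
orientation: [180.0, 0.2, 9.5]
force: [-0.2, -0.2, -5.0]
opening: 0.0137
gripper_force: 30.0
```

Request:
{"fn": "send_rows", "kwargs": {
  "increments": [
    [[0.05,0.3,0,0],[0.1,0.6,0,0],[0.19,1,0,0],[0.19,1,0,0],[0.19,1,0,0]]
  ]
}}

```text
clock: 30.28
tool_pos: [0.5335, 0.1553, 0.1358]
orientation: [179.9, 0.2, 9.4]
force: [-0.4, -0.2, -4.1]
opening: 0.0136
gripper_force: 30.0
```

Request:
{"fn": "send_rows", "kwargs": {
  "increments": [
    [[0,0.15,0,0],[0,0.15,-0.15,0],[0,0.15,-0.3,0],[0,0.15,-0.4,0],[0,0.15,-0.425,0],[0,0.15,-0.425,0]]
  ]
}}

```text
clock: 31.02
tool_pos: [0.5341, 0.1841, 0.0525]
orientation: [180.0, 0.0, 9.3]
force: [-0.2, 0.0, -4.0]
opening: 0.0135
gripper_force: 30.0
```

```bash
python3 st.py
```

```text
[0.5341 0.1841 0.0525] [1.7997e+02 4.0000e-02 9.2800e+00] corner mm -59.3 -133.6 F vice -0.2 0.1 -4.0 0.0135 31.025
```

Request:
{"fn": "send_rows", "kwargs": {
  "increments": [
    [[0.02,0.003,-0.005,0],[0.04,0.006,-0.01,0],[0.054,0.009,-0.01,0],[0.054,0.009,-0.01,0]]
  ]
}}

```text
clock: 31.52
tool_pos: [0.5431, 0.1862, 0.0502]
orientation: [179.9, 0.2, 9.3]
force: [-6.7, -0.5, -0.5]
opening: 0.0134
gripper_force: 30.0
```

Request:
{"fn": "send_rows", "kwargs": {
  "increments": [
    [[-0.003,0.02,0,0],[-0.006,0.04,0,0],[-0.009,0.06,0,0],[-0.012,0.072,0,0],[-0.012,0.072,0,0]]
  ]
}}

```text
clock: 32.15
tool_pos: [0.5408, 0.1999, 0.0499]
orientation: [179.9, 0.2, 9.3]
force: [-4.3, -4.7, -3.7]
opening: 0.0135
gripper_force: 30.0
```

```bash
python3 st.py
```

```text
[0.5408 0.1999 0.0499] [179.88   0.22   9.33] corner mm -50.1 -119.1 F vice -5.0 -3.9 -3.7 0.0135 32.15
```

Request:
{"fn": "send_rows", "kwargs": {
  "increments": [
    [[0.005,0.008,0,0],[0.005,0.008,-0.01,0],[0.005,0.005,-0.013,0],[0.005,0.005,-0.013,0]]
  ]
}}

```text
clock: 32.65
tool_pos: [0.5408, 0.1999, 0.0481]
orientation: [179.8, 0.3, 9.3]
force: [-10.7, -6.9, 8.3]
opening: 0.0135
gripper_force: 30.0
```

Request:
{"fn": "send_rows", "kwargs": {
  "increments": [
    [[0,0,0,0],[0,0,0,0],[0,0,0,0],[0,0,0.1,0],[0,0,0.5,0],[0,0,0.5,0],[0,0,0.5,0]]
  ],
  "jaw": 0.35
}}

```text
clock: 33.52
tool_pos: [0.5447, 0.2034, 0.1501]
orientation: [-179.9, -0.2, 9.4]
force: [-0.3, -1.4, 0.4]
opening: 0.0304
gripper_force: 0.0
```

Request:
{"fn": "send_rows", "kwargs": {
  "increments": [
    [[0,-0.3,0,0.1],[0,-0.6,0,0.22],[0,-1,0,0.33],[0,-1,0,0.4375],[0,-1,0,0.4375]]
  ],
  "jaw": 0.6
}}

```text
clock: 34.15
tool_pos: [0.5429, 0.0009, 0.1468]
orientation: [-179.9, 0.1, 46.8]
force: [-1.0, 0.0, -0.4]
opening: 0.0525
gripper_force: 0.0
```

Request:
{"fn": "send_rows", "kwargs": {
  "increments": [
    [[0,-0.3,0,0],[0,-0.6,0,0],[0,-1,0,0],[0,-1,0,0],[0,-1,0,0]]
  ]
}}

```text
clock: 34.78
tool_pos: [0.5434, -0.1979, 0.147]
orientation: [-179.9, 0.0, 46.7]
force: [0.3, 0.3, -0.4]
opening: 0.0522
gripper_force: 0.0
```

```bash
python3 where.py t6.png
```

```text
[ 0.543382   -0.19785023  0.14702574] 46.736082648144006 [ 0.3468463   0.25721697 -0.37778387] 34.775
top [0.2697, -0.3538, 103.2, 0.11, 1.0] vice 
top [0.5237, 0.251, 7.6, 0.556, 2.0] vice [-58.6 -65.9]
top [0.5188, 0.2983, 6.6, 0.687, 2.0] vice [-55.7 -18.4]
top [0.6069, -0.2882, 46.0, 1.389, 2.0] vice 
scene [0.6068, -0.2873, 46.4, 0.074, 1.0] vice 
scene [0.5035, 0.3008, 5.1, 0.246, 1.0] vice [-70.4 -13.5]
scene [0.5109, 0.2525, 7.6, 0.184, 1.0] vice [-71.  -62.3]
scene [0.5168, 0.2004, 9.6, 0.197, 1.0] vice [ -73.7 -114.7]
```

View pics/t6.png

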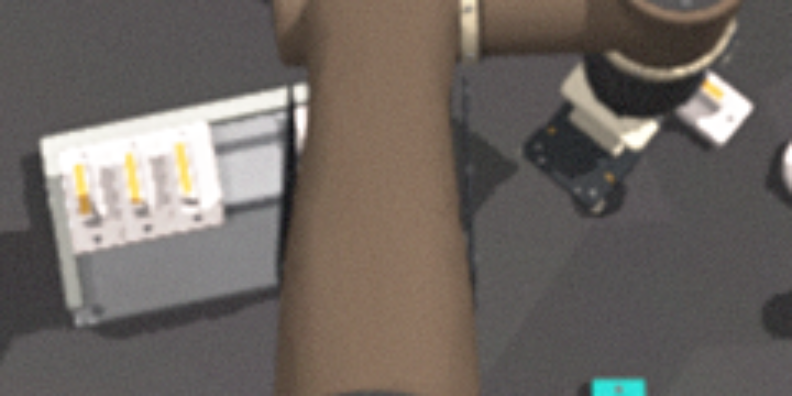

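Three mounts are now flush in a closed row, at pixels (85,190), (135,180) and (185,172). Mount D is next.

Request:
{"fn": "send_rows", "kwargs": {
  "increments": [
    [[0.16,-0.22,0,0],[0.318,-0.448,0,0],[0.318,-0.448,-0.2,0],[0.318,-0.448,-0.4,0],[0.318,-0.448,-0.6,0],[0.318,-0.448,-0.6,0],[0.318,-0.448,-0.6,0]]
  ]
}}

```text
clock: 36.0
tool_pos: [0.6082, -0.2871, 0.0295]
orientation: [179.9, -0.0, 47.0]
force: [0.2, -0.5, 0.7]
opening: 0.0526
gripper_force: 0.0
```

Request:
{"fn": "send_rows", "kwargs": {
  "increments": [
    [[0,0,0,0],[0,0,0,0],[0,0,0,0],[0,0,0,0],[0,0,0,0],[0,0,0,0]]
  ],
  "jaw": 0
}}

```text
clock: 36.75
tool_pos: [0.6073, -0.2873, 0.0282]
orientation: [180.0, -0.0, 46.9]
force: [-0.7, 1.2, 2.3]
opening: 0.0137
gripper_force: 30.0
```

Request:
{"fn": "send_rows", "kwargs": {
  "increments": [
    [[0,0,0.1,0],[0,0,0.4,0],[0,0,0.55,0],[0,0,0.55,0],[0,0,0.55,0]]
  ]
}}

```text
clock: 37.38
tool_pos: [0.6057, -0.2866, 0.1359]
orientation: [-179.8, 0.1, 46.9]
force: [-0.4, 0.1, -4.8]
opening: 0.0134
gripper_force: 30.0
```

Request:
{"fn": "send_rows", "kwargs": {
  "increments": [
    [[-0.05,0.3,0,-0.1],[-0.1,0.6,0,-0.22],[-0.16,1,0,-0.33],[-0.16,1,0,-0.436],[-0.16,1,0,-0.436]]
  ]
}}

```text
clock: 38.0
tool_pos: [0.5737, -0.0856, 0.1361]
orientation: [-180.0, 0.2, 9.6]
force: [0.5, -1.1, -3.8]
opening: 0.0137
gripper_force: 30.0
```

Request:
{"fn": "send_rows", "kwargs": {
  "increments": [
    [[-0.05,0.3,0,0],[-0.1,0.6,0,0],[-0.16,1,0,0],[-0.16,1,0,0],[-0.16,1,0,0]]
  ]
}}

```text
clock: 38.62
tool_pos: [0.5426, 0.1131, 0.1368]
orientation: [180.0, 0.1, 9.6]
force: [0.1, -0.4, -4.5]
opening: 0.0135
gripper_force: 30.0
```

Request:
{"fn": "send_rows", "kwargs": {
  "increments": [
    [[0,0.115,0,0],[0,0.115,-0.15,0],[0,0.115,-0.3,0],[0,0.115,-0.4,0],[0,0.115,-0.425,0],[0,0.115,-0.425,0]]
  ]
}}

```text
clock: 39.38
tool_pos: [0.5434, 0.1353, 0.0529]
orientation: [180.0, 0.0, 9.4]
force: [0.6, 1.4, -4.3]
opening: 0.0137
gripper_force: 30.0
```

```bash
python3 st.py
```

```text
[0.5434 0.1353 0.0529] [1.7998e+02 2.0000e-02 9.4400e+00] corner mm -58.0 -183.3 F vice 0.8 1.3 -4.3 0.0137 39.375
```

Request:
{"fn": "send_rows", "kwargs": {
  "increments": [
    [[0.02,0.003,-0.005,0],[0.04,0.006,-0.01,0],[0.05,0.008,-0.01,0],[0.05,0.008,-0.01,0]]
  ]
}}

```text
clock: 39.88
tool_pos: [0.5514, 0.1367, 0.0506]
orientation: [180.0, 0.2, 9.4]
force: [-6.2, -0.6, -2.8]
opening: 0.014
gripper_force: 30.0
```

Request:
{"fn": "send_rows", "kwargs": {
  "increments": [
    [[-0.003,0.02,0,0],[-0.006,0.04,0,0],[-0.009,0.06,0,0],[-0.013,0.081,0,0],[-0.013,0.081,0,0]]
  ]
}}

```text
clock: 40.5
tool_pos: [0.5488, 0.1526, 0.0504]
orientation: [179.9, 0.2, 9.4]
force: [-3.4, -2.5, -3.8]
opening: 0.0141
gripper_force: 30.0
```

```bash
python3 st.py
```

```text
[0.5488 0.1526 0.0504] [179.92   0.21   9.45] corner mm -49.9 -167.1 F vice -3.7 -1.9 -3.8 0.0141 40.5
```

Request:
{"fn": "send_rows", "kwargs": {
  "increments": [
    [[0.005,0.008,0,0],[0.005,0.01,-0.01,0],[0.005,0.008,-0.013,0],[0.005,0.008,-0.013,0]]
  ]
}}

```text
clock: 41.0
tool_pos: [0.5488, 0.1526, 0.0484]
orientation: [179.8, 0.3, 9.4]
force: [-10.1, -8.9, 6.6]
opening: 0.0141
gripper_force: 30.0
```

```bash
python3 st.py
```

```text
[0.5488 0.1526 0.0484] [179.83   0.33   9.42] corner mm -50.0 -167.1 F vice -11.4 -7.1 6.6 0.0141 41.0
```

Request:
{"fn": "send_rows", "kwargs": {
  "increments": [
    [[0,0,0,0],[0,0,0,0],[0,0,0,0],[0,0,0.1,0],[0,0,0.4,0],[0,0,0.4,0],[0,0,0.4,0]]
  ],
  "jaw": 0.35
}}

```text
clock: 41.88
tool_pos: [0.5517, 0.1556, 0.1288]
orientation: [-179.9, -0.1, 9.5]
force: [0.3, 0.2, 0.8]
opening: 0.0303
gripper_force: 0.0
```

Request:
{"fn": "send_rows", "kwargs": {
  "increments": [
    [[0.02,-0.3,0.05,0.12],[0.02,-0.525,0.05,0.24],[0.02,-0.525,0.05,0.36],[0.02,-0.525,0.05,0.48],[0.02,-0.525,0.05,0.6],[0.02,-0.525,0.05,0.72],[0.02,-0.525,0.05,0.84],[0.02,-0.525,0.05,0.878],[0.02,-0.525,0.05,0.878]]
  ],
  "jaw": 0.8
}}

```text
clock: 43.0
tool_pos: [0.555, 0.0501, 0.1372]
orientation: [-179.9, 0.0, 84.9]
force: [-0.5, 0.3, 0.1]
opening: 0.0702
gripper_force: 0.0
```

```bash
python3 st.py
python3 - <<'E'
from h import *
save('top','t7.png',(190,140,350,260),4)
for c in('top','scene'):
  for k in ctrl.trace('knob',c)[:2]:
    ys,xs=np.nonzero(k['mask']);print(c,k['conf'],len(ys),pos(c,ys.mean(),xs.mean(),.055).round(4))
E
```

```text
[0.555  0.0501 0.1372] [-1.799e+02  5.000e-02  8.489e+01] corner mm -60.6 -269.2 F vice -0.5 0.4 0.1 0.0702 43.0
scene 0.59 161 [0.5498 0.0516 0.055 ]
scene 0.46 3688 [0.5547 0.1522 0.055 ]
```

View pics/t7.png

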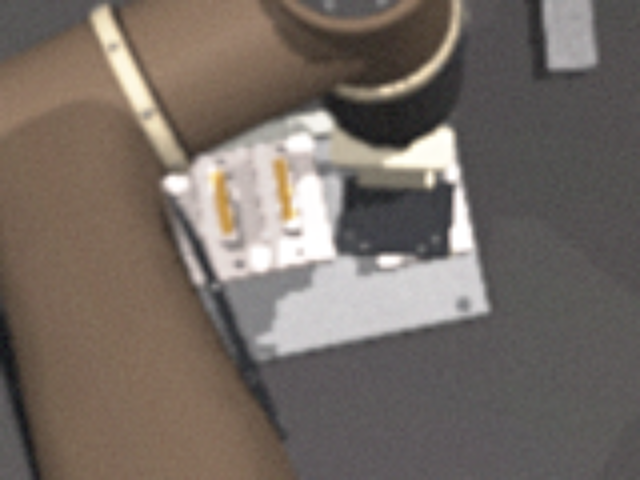

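The last two mounts of the row show at pixels (225,205) and (285,190). The gripper is over the knob.

Request:
{"fn": "send_rows", "kwargs": {
  "increments": [
    [[0,0,-0.15,0],[0,0,-0.3,0],[0,0,-0.4,0],[0,0,-0.41,0],[0,0,-0.41,0],[0,0,-0.41,0]]
  ]
}}

```text
clock: 43.9
tool_pos: [0.5562, 0.0505, 0.0574]
orientation: [179.9, -0.0, 84.9]
force: [-0.2, 0.3, 1.2]
opening: 0.0702
gripper_force: 0.0
```

Request:
{"fn": "send_rows", "kwargs": {
  "increments": [
    [[0,0,0,0],[0,0,0,0],[0,0,0,0],[0,0,0,0],[0,0,0.005,0]]
  ],
  "jaw": 0
}}

```text
clock: 44.52
tool_pos: [0.5552, 0.0502, 0.0567]
orientation: [-180.0, -0.0, 84.9]
force: [3.3, -0.2, -12.9]
opening: 0.0395
gripper_force: 30.0
```

```bash
python3 st.py
```

```text
[0.5552 0.0502 0.0567] [-1.7997e+02 -1.0000e-02  8.4900e+01] corner mm -60.3 -269.1 F vice 3.2 -0.7 -12.9 0.0395 44.525
```

Request:
{"fn": "send_rows", "kwargs": {
  "increments": [
    [[-0.003,0.02,0,0],[-0.007,0.04,0,0],[-0.01,0.06,0,0],[-0.013,0.08,0,0],[-0.017,0.1,0,0],[-0.02,0.12,0,0],[-0.0235,0.14,0,0],[-0.0245,0.148,0,0],[-0.0245,0.148,0,0]]
  ]
}}

```text
clock: 45.65
tool_pos: [0.5504, 0.0793, 0.0567]
orientation: [-180.0, 0.1, 84.9]
force: [4.9, -2.9, -8.2]
opening: 0.0392
gripper_force: 30.0
```

Request:
{"fn": "send_rows", "kwargs": {
  "increments": [
    [[-0.0008,0.005,0,0],[-0.0016,0.01,0,0],[-0.0025,0.015,0,0],[-0.0025,0.015,0,0]]
  ]
}}

```text
clock: 46.15
tool_pos: [0.5499, 0.082, 0.0566]
orientation: [-180.0, 0.1, 84.9]
force: [4.8, -4.1, -9.8]
opening: 0.0396
gripper_force: 30.0
```

```bash
python3 st.py
```

```text
[0.5499 0.082  0.0566] [-1.7995e+02  7.0000e-02  8.4910e+01] corner mm -60.4 -236.9 F vice 4.1 -4.8 -9.8 0.0396 46.15
```

Request:
{"fn": "send_rows", "kwargs": {
  "increments": [
    [[-0.0016,0.01,0,0],[-0.0025,0.015,0,0],[-0.0033,0.02,0,0],[-0.0033,0.02,0,0]]
  ]
}}

```text
clock: 46.65
tool_pos: [0.5497, 0.0827, 0.0567]
orientation: [-180.0, 0.3, 84.9]
force: [12.2, -23.2, -10.3]
opening: 0.0394
gripper_force: 30.0
```

```bash
python3 st.py
```

```text
[0.5497 0.0827 0.0567] [-179.95    0.31   84.91] corner mm -60.4 -236.2 F vice 8.2 -24.9 -10.3 0.0394 46.65
```

Request:
{"fn": "send_rows", "kwargs": {
  "increments": [
    [[0.001,-0.01,0,0],[0.002,-0.015,0,0],[0.002,-0.015,0,0]]
  ]
}}

```text
clock: 47.02
tool_pos: [0.5499, 0.0822, 0.0567]
orientation: [-180.0, 0.1, 84.9]
force: [7.0, -9.8, -10.2]
opening: 0.0393
gripper_force: 30.0
```

```bash
python3 st.py
python3 - <<'E'
from h import *
save('scene','s8.png',(320,180,450,260),6);save('top','t8.png',(190,140,350,260),4)
E
```

```text
[0.5499 0.0822 0.0567] [-1.7996e+02  1.1000e-01  8.4890e+01] corner mm -60.4 -236.7 F vice 5.3 -10.8 -10.2 0.0393 47.025
```

View pics/s8.png

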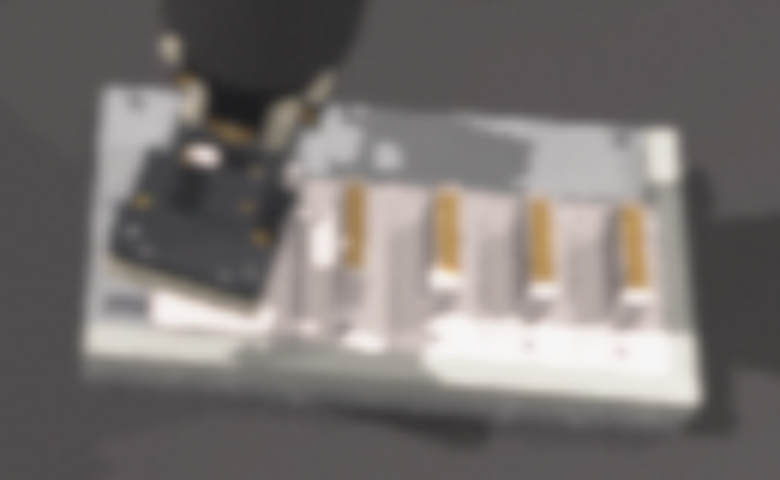

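View pics/t8.png

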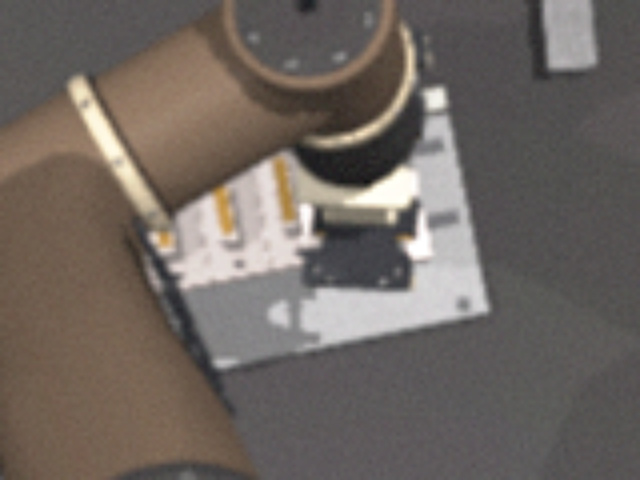

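The four webs in the scene crop are evenly spaced at columns 352, 447, 540 and 634, with their ends in line. The jaw is seated against the row with no visible gap. I'll press the knob.

Request:
{"fn": "send_rows", "kwargs": {
  "increments": [
    [[0,0,0,0],[0,0,-0.015,0],[0,0,-0.03,0],[0,0,-0.045,0],[0,0,-0.055,0],[0,0,-0.055,0]]
  ]
}}

```text
clock: 47.88
tool_pos: [0.5501, 0.0822, 0.0482]
orientation: [180.0, 0.1, 85.0]
force: [-2.9, -8.5, 15.0]
opening: 0.0393
gripper_force: 30.0
```

```bash
python3 st.py
```

```text
[0.5501 0.0822 0.0482] [1.7997e+02 1.2000e-01 8.4960e+01] corner mm -60.2 -236.7 F vice -4.2 -7.9 15.0 0.0393 47.875
```

Request:
{"fn": "send_rows", "kwargs": {
  "increments": [
    [[0,0,-0.008,0],[0,0,-0.01,0],[0,0,-0.01,0]]
  ]
}}

```text
clock: 48.25
tool_pos: [0.5501, 0.0822, 0.048]
orientation: [179.9, 0.1, 85.0]
force: [-9.4, -9.3, 32.5]
opening: 0.0391
gripper_force: 30.0
```

```bash
python3 st.py
```

```text
[0.5501 0.0822 0.048 ] [1.7993e+02 1.1000e-01 8.4990e+01] corner mm -60.1 -236.7 F vice -10.8 -7.6 32.5 0.0391 48.25
```

Request:
{"fn": "send_rows", "kwargs": {
  "increments": [
    [[0,0,0.005,0],[0,0,0.005,-0.1],[0,0,0.005,-0.2],[0,0,0.005,-0.3],[0,0,0.005,-0.4],[0,0,0.005,-0.5],[0,0,0.005,-0.6],[0,0,0.005,-0.7],[0,0,0.005,-0.8],[0,0,0.005,-0.9],[0,0,0.005,-1],[0,0,0.005,-1]]
  ]
}}

```text
clock: 49.75
tool_pos: [0.5495, 0.0829, 0.0481]
orientation: [179.9, -0.0, -1.1]
force: [-9.5, -3.7, 25.9]
opening: 0.0394
gripper_force: 30.0
```

```bash
python3 st.py; python3 -c "
from h import *
o=ctrl.get_obs();print(o['moment'],o['joint_pos'][5])"
```

```text
[0.5495 0.0829 0.0481] [ 1.7993e+02 -1.0000e-02 -1.1000e+00] corner mm -60.7 -236.0 F vice -10.0 -2.1 25.9 0.0394 49.75
[-1.68148192  3.6269352  -0.08442137] 60.0129036647547
```

Request:
{"fn": "send_rows", "kwargs": {
  "increments": [
    [[0,0,0,-0.1],[0,0,0,-0.2],[0,0,0,-0.3],[0,0,0,-0.4],[0,0,0,-0.5],[0,0,0,-0.6],[0,0,0,-0.7],[0,0,0,-0.8],[0,0,0,-0.9],[0,0,0,-1],[0,0,0,-1]]
  ]
}}

```text
clock: 51.12
tool_pos: [0.5502, 0.0837, 0.0481]
orientation: [-179.9, -0.0, -87.0]
force: [-9.0, -2.8, 23.8]
opening: 0.0393
gripper_force: 30.0
```

```bash
python3 st.py; python3 -c "
from h import *
o=ctrl.get_obs();print(o['moment'],o['joint_pos'][5])"
```

```text
[0.5502 0.0837 0.0481] [-1.7992e+02 -2.0000e-02 -8.7030e+01] corner mm -59.8 -235.3 F vice -9.3 -1.3 23.8 0.0393 51.125
[-0.56328039  3.12326465 -0.08546375] -25.930438345877246
```

Request:
{"fn": "send_rows", "kwargs": {
  "increments": [
    [[0,0,0,-0.08],[0,0,0,-0.16],[0,0,0,-0.2],[0,0,0,-0.24],[0,0,0,-0.26],[0,0,0,-0.26]]
  ]
}}

```text
clock: 51.88
tool_pos: [0.5506, 0.084, 0.0474]
orientation: [-179.9, 0.0, -109.2]
force: [-4.2, -1.9, 13.5]
opening: 0.0396
gripper_force: 30.0
```

```bash
python3 st.py; python3 -c "
from h import *
o=ctrl.get_obs();print(o['moment'],o['joint_pos'][5])"
```

```text
[0.5506 0.084  0.0474] [-1.799e+02  3.000e-02 -1.092e+02] corner mm -59.4 -235.1 F vice -4.5 -1.1 13.5 0.0396 51.875
[-0.28328399  1.46080048  0.66787439] -48.12101162880812
```

The torque jumped after 194°, so the screw is at its stop. I'll release, retreat and check.

Request:
{"fn": "send_rows", "kwargs": {
  "increments": [
    [[0,0,0,0.01],[0,0,0,0.01],[0,0,0,0.01],[0,0,0,0.01],[0,0,0.2,0.01],[0,0,0.6,0.01],[-0.2,-0.4,0.6,0.01],[-0.4,-1,0.6,0.01],[-0.4,-1,0.6,0.01],[-0.4,-1,0.6,0.01],[-0.4,-1,0.6,0.01]]
  ],
  "jaw": 0.7
}}

```text
clock: 53.25
tool_pos: [0.4689, -0.1178, 0.1655]
orientation: [-180.0, 0.0, -108.6]
force: [0.0, -0.1, 0.8]
opening: 0.0616
gripper_force: 0.0
```

Request:
{"fn": "send_rows", "kwargs": {
  "increments": [
    [[-0.2,-0.3,0,0],[-0.3,-0.6,0,0],[-0.3,-1,0,0],[-0.3,-1,0,0],[-0.3,-1,0,0],[-0.3,-1,0,0]]
  ]
}}

```text
clock: 54.0
tool_pos: [0.41, -0.3156, 0.165]
orientation: [180.0, 0.0, -108.4]
force: [-0.6, 0.1, -0.0]
opening: 0.0615
gripper_force: 0.0
```

```bash
python3 st.py
python3 - <<'E'
from h import *
for c in('top','scene'):
  for k in ctrl.trace('knob',c)[:1]:
    ys,xs=np.nonzero(k['mask']);print(c,k['conf'],len(ys),pos(c,ys.mean(),xs.mean(),.055).round(4))
a=ctrl.snapshot('top')[150:250,195:325];b=ctrl.snapshot('scene')[180:260,320:450]
im=np.vstack([cv2.resize(a,(420,323)),cv2.resize(b,(420,258))]);cv2.imwrite('pics/e9.png',im[:,:,::-1])
E
```

```text
[ 0.41   -0.3156  0.165 ] [ 1.7996e+02  1.0000e-02 -1.0845e+02] corner mm -263.5 -606.3 F vice -0.5 0.2 -0.0 0.0615 54.0
```

View pics/e9.png

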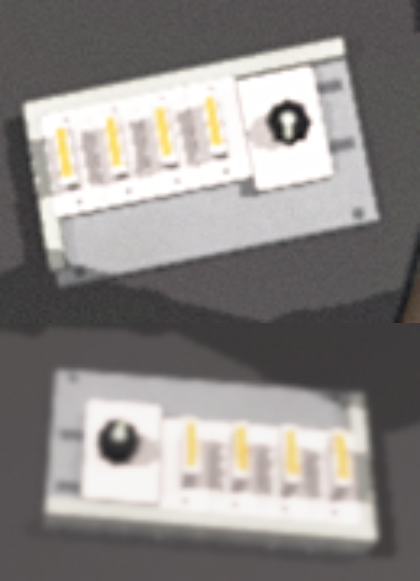

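Run:
```python
from h import *
im=ctrl.snapshot('top')[155:215,250:310]
cv2.imwrite('pics/z.png',cv2.resize(im,(600,600),interpolation=cv2.INTER_CUBIC)[:,:,::-1])
# predicted pixel positions: knob centre, and line pointing for corner geometry
C=np.array([.5707,.3256]);a=np.radians(9.42);R=np.array([[np.cos(a),-np.sin(a)],[np.sin(a),np.cos(a)]])
for n,x,y,z in(('face_top',-.06,-.192,.04),('knobtop_down',-.06,-.237,.068),('knobtop_up',-.06,-.237,.076),('row end -x',-.1,-.192,.04),('row end +x',0,-.192,.04)):
    r,c=proj('top',[*(C+R@[x,y]),z]);print(n,round((c-250)*10),round((r-155)*10))
```

```text
face_top 202 362
knobtop_down 336 311
knobtop_up 333 305
row end -x 226 485
row end +x 167 180
```

View pics/z.png

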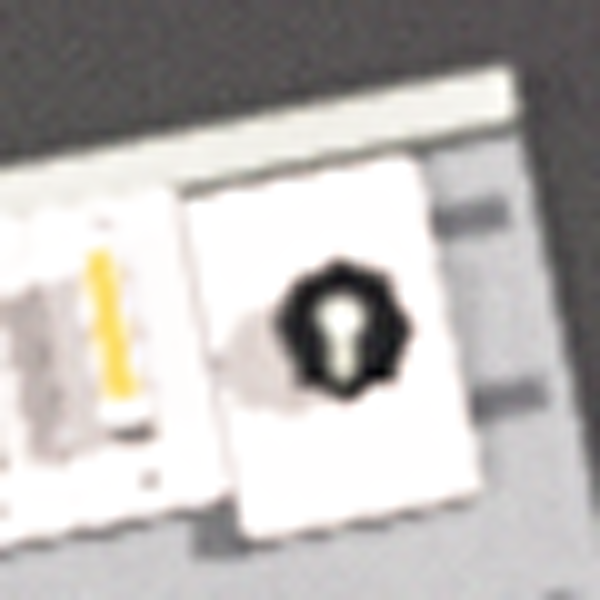

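The jaw's face meets the row with no gap, at about (205,360). The knob's white line has gone from pointing up to pointing down, so the half turn is done. Handing in.

```bash
python3 -c "
from plant import ctrl
print(ctrl.close_job())"
```

```text
the job is handed in; nothing more can be done
None
```

All four oblong mounts are loaded in a closed row in the fence corner, with the jaw seated against them and the lock knob pushed down and turned clockwise to its stop; the job is handed in, but no verdict came back.

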